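Fit the decanter cradle's turning knob and hold it pressed in

ROBOT

A 6-joint arm with a two-finger parallel gripper is mounted at the origin on the work surface. World frame = base frame: x ahead of the robot, y to its left, z up, the work surface at z = 0. Lengths are in mm, angles in rad, forces in N, time in s.
With the tool pointing down it reaches from about 300 to 775 mm from the base axis. Payload 14.6 kg.
Tool frame: the origin (TCP) lies between the finger pads; the fingertips stand 11 mm ahead of it and the grasp point (between the pads) lies 8 mm behind it; z points along the fingers, y is the line along which they close (so a half turn about z gives the same grasp; the last joint's range is limited). The gripper opens to 94 mm and grips with 3 to 60 N. Pads are 16 mm wide; open, the fingers measure 119 mm over their backs; the gripper's body (75 mm by 177 mm) begins 78 mm behind the grasp point.
Start: joints at [1.172, 0.3, 1.521, -0, 1.321, -0.067], TCP at [179.157, 519.992, 216.446] pointing down, gripper open.
Joint ranges: [-3.03, 3.03], [-0.79, 2.21], [0.23, 2.52], [-1.04, 4.18], [0, 3.07], [-2.55, 2.55]. Speed limits (rad/s): [2.22, 2.22, 2.57, 3.14, 3.14, 3.14].

INTERFACE

Orientations are given as [roll, pitch, yaw] about the fixed x, y, z axes, in that order (R = Rz(yaw) Ry(pitch) Rx(roll)).
In Python, from cell import manip gives the robot as it stands. The module is installed in compiled form; this text tells all that it offers.
- The arm moves only by the tool arm_command, never from a script. Its argument "rows" is one flat list of numbers, 5 for each row, row after row: the shift along the world's x, y, z in mm, then the turn about the world's z in degrees, then the finger opening in mm, from 0 to 94. In form: [dx, dy, dz, twist, jaw, dx, dy, dz, twist, jaw, ...]. A call has 1 to 5 rows; each row shifts and turns the commanded pose from where the row before left it; what a row does not reach is not made up. A row lasts 1/8 s, in which the tool goes at most 62.5 mm and 10.7 degrees, less where a joint would pass 70% of its speed; a pose out of reach is approached as far as the arm can. A call is refused whole if a number of a shift passes 62.5 or a number of a turn 10.7, either way. A call with a gripper value outside its range is refused whole. The fingers move at their own pace and stop on an object; "newtons" is the grip in N (left out, the last holds). Time passes only in rows, so rows that do not move let the fingers close. It gives the time, the measured TCP pose, the force and the opening at its end, in the units of the state.
- manip.read_state(): the state, without advancing time (a new reading comes with each control period).
- manip.camera(name): name is "side" or "top" or "wrist"; returns a dict with "image" (384x512x3 uint8, blue, green, red), "z_map" (384x512 float32, mm along the optical axis (not along the pixel's ray), 0 where there is no reading), "fx", "fy", "cx", "cy" (pixels), "pose" (4x4, takes a point from camera to world coordinates). Camera axes: x right, y down, z forward; pixel columns grow to the right and rows downward; lengths in mm; the calibration is good to about 2 mm. A picture is of the moment at which its call begins.
- manip.sign_off(): hands the job in, once; it reports no verdict.
The state is a dict: "clock": time; "joints": joint angles; "qd": joint speeds; "effort": joint torques, N m; "eef_pos": TCP position; "eef_rot": TCP orientation; "wrist_force": force on the tool from outside, world axes, zero at the start; "moment": the same for the moment, N m; "finger_gap": finger opening in mm.
Only numpy, scipy, OpenCV 4.12 (cv2) and the standard library are available. Lean on these libraries where they do the work, as an engineer would, in place of code of your own. Each camera call takes 0.05 s, during which the arm holds its last target. There are 200 camera calls.

TASK

The turning knob of the decanter cradle has been left standing in the terracotta dish. Lift it out by its white grip, turn it until the cross-shaped splines of its stem line up with the cross-shaped socket in the square drive block beside the decanter, slide it in and push it down against the spring until its brass collar sits flush on the block. Finish while still holding it pressed fully home with the gripper (it springs back up if let go), and leave the two tasting glasses and the jigger standing where they are.

Things in the scene. Friction and masses are not known exactly. Their poses are not given: they have to be found in the camera images.
- knob: Loose knob, about 80 g, standing on its stem in the dish. Origin: centre of the stem's underside; z up. Brass stem 26 mm long, cross-shaped: bars along x and y, 24 mm tip to tip, 8 mm thick, lowest 4 mm rounded off. Brass collar, 38 mm across, from 26 to 30 mm. White enamelled bar grip 44 mm long (x), 16 mm thick (y), from 30 to 62 mm. Fits the socket in any of four quarter turns.
- knob_collar (a point): Centre of the underside of the knob's collar, on its axis, 26 mm above the knob's origin; axes as the knob's.
- dish: Round loose terracotta dish, 110 mm across, rim 16 mm high, inner floor 6 mm above its underside, 0.35 kg; the knob stands near its middle. Origin at the centre of its underside, on the shelf.
- drive_block: Fixed square aluminium block, 40 x 40 mm, 34 mm high, on the cradle's 12 mm base plate; it does not turn. A cross-shaped socket opens in its top: slots along the block's x and y axes (square to its sides), 27 mm tip to tip, 10.5 mm wide. Turned at random to the cradle. Origin: centre of its underside, 12 mm above the shelf; z up.
- socket_mouth (a point): Centre of the socket's mouth in the block's top face, 34 mm above the block's origin (46 mm above the shelf); axes as the block's. The spring plunger's black top stands 18 mm below it.
- plunger (a joint): Black spring plunger in the socket, 10 mm across: 0 = up, grows as it is pressed down, in m. It reads 0.008 when the knob is home with its collar on the block (end stop 0.0095). It pushes up with 3.6 N at 0 and 8.4 N at 0.008, so it lifts the knob again when that is let go.
- cradle: Fixed steel cradle with the empty globe decanter. Origin on the shelf below the drive block's centre; base plate 100 mm wide (x), from 60 mm on its -y side to 270 mm on its +y side; decanter axis 190 mm to its +y, globe 134 mm across, 235 mm high with stopper. A gear cover 24 mm high lies between block and decanter.
- glass_a: Tulip-shaped tasting glass, 66 mm across, 112 mm high, 0.13 kg, standing loose; origin at the centre of its foot.
- glass_b: The other tasting glass, the same.
- jigger: Stainless hourglass jigger, 44 mm across, 78 mm high, standing loose; origin at the centre of its foot.
Not all that is in view belongs to the job. What is shaped like the knob but blue or green is not meant.

How it is judged:
By the outcome, as a careful person would: the job done as asked, in the order asked, and still so for the second after the job is handed in, while the arm keeps its last pose, push and grip.
It also fails if it takes over 40 s, if anything falls off the work surface, if the arm or the gripper's body presses on something with over 40 N, if the wrist force passes 120 N, or if a joint passes its speed limit or range.

## Working session

There is one attempt and no reset: what is moved stays moved. The work goes in short steps, Python scripts to look and compute and a tool call to move; the robot and the scene stay as the last step left them, time stands still between calls to the robot, and variables do not carry over. Pictures are saved under pics/ and viewed, on a budget of 10 in all, crops included, one or two more only if the job needs it, and the job is handed in when it is done.

Besides the shell and the picture viewer there is one more tool, called after ">>>" as a command line: name --argument value ..., lists and objects as JSON in quotes. arm_command: Moves the arm, as the interface text tells. Its arguments: {"type":"object","properties":{"rows":{"type":"array","items":{"type":"number"}},"newtons":{"type":"number"}},"required":["rows"]}

```bash
mkdir -p pics
cat > h.py <<'E'
import numpy as np, cv2
from cell import manip
def snap(n,f):
    c=manip.camera(n); np.savez(f'pics/{f}.npz',**c); cv2.imwrite(f'pics/{f}.png',c['image']); return c
def load(f): return dict(np.load(f'pics/{f}.npz'))
def pts(c):
    z=c['z_map'].astype(float); v,u=np.mgrid[:z.shape[0],:z.shape[1]]
    P=np.stack([(u-c['cx'])/c['fx']*z,(v-c['cy'])/c['fy']*z,z],-1)
    W=P@c['pose'][:3,:3].T+c['pose'][:3,3]; W[z==0]=np.nan; return W
def proj(c,p):
    T=np.linalg.inv(c['pose']); q=T[:3,:3]@np.array(p)+T[:3,3]
    return c['fx']*q[0]/q[2]+c['cx'],c['fy']*q[1]/q[2]+c['cy']
E
python3 - <<'E'
from h import *
print(manip.read_state())
a=snap('top','top0');b=snap('side','side0')
for c in(a,b):print(c['pose'].round(3),c['fx'])
E
```

```text
{'clock': 0.0, 'joints': array([ 1.17238935e+00,  3.00478830e-01,  1.52157226e+00,  9.38279737e-07,
        1.32065925e+00, -6.65960582e-02]), 'qd': array([ 2.67477408e-05,  5.92346246e-04, -1.42494028e-03,  2.78622450e-05,
       -7.53137870e-05, -1.29305809e-03]), 'effort': array([-4.54082314e-03, -5.31827080e+01, -3.52723968e+01,  7.06325099e-02,
        2.46755633e-02, -4.32681884e-05]), 'eef_pos': array([179.0742597 , 519.78123884, 215.88580542]), 'eef_rot': array([-3.14047751e+00, -7.52848705e-05,  2.80978146e+00]), 'wrist_force': array([-0.55438633, -0.41298717, -0.38891668]), 'moment': array([-0.06062521, -0.02071472, -0.04521563]), 'finger_gap': 93.77736721932995}
[[ 1.20000e-02 -9.96000e-01  9.20000e-02  4.90227e+02]
 [-1.00000e+00 -1.10000e-02  4.00000e-03 -1.10886e+02]
 [-3.00000e-03 -9.20000e-02 -9.96000e-01  9.84952e+02]
 [ 0.00000e+00  0.00000e+00  0.00000e+00  1.00000e+00]] 380.8016411860172
[[ 8.75000e-01 -2.43000e-01  4.19000e-01  2.31845e+02]
 [-4.84000e-01 -4.60000e-01  7.44000e-01 -7.50387e+02]
 [ 1.20000e-02 -8.54000e-01 -5.20000e-01  5.31404e+02]
 [ 0.00000e+00  0.00000e+00  0.00000e+00  1.00000e+00]] 374.2419542518502
```

View pics/top0.png

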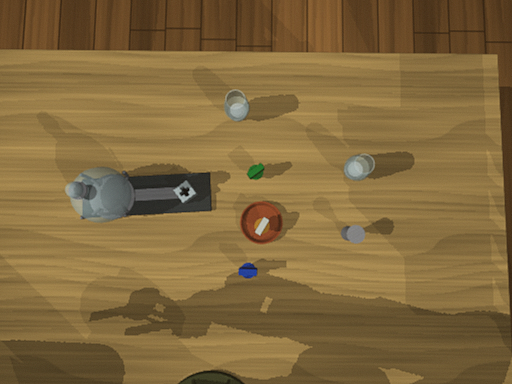

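View pics/side0.png

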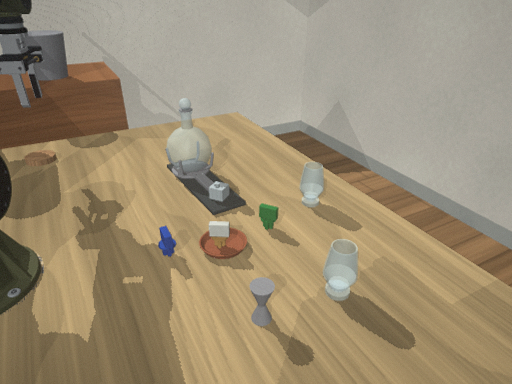

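Top view: white knob in the dish at (262,226), block with cross at (185,191), blue and green decoys at (248,270) and (256,171), glasses at (236,105) and (359,167), jigger at (353,233). I'll measure coarsely now and refine with the wrist camera.

Run:
```python
from h import *
c=load('top0');W=pts(c);im=c['image'].astype(int)
def rep(n,m):
    p=W[m]; p=p[~np.isnan(p[:,0])]
    r=cv2.minAreaRect(p[:,:2].astype(np.float32)); print(n,len(p),np.median(p,0).round(1),r)
v,u=np.mgrid[:384,:512]
def box(u0,u1,v0,v1):return (u>u0)&(u<u1)&(v>v0)&(v<v1)
rep('knob',box(245,280,210,242)&(abs(W[...,2]-68)<6))
rep('block',box(165,205,172,208)&(abs(W[...,2]-46)<5))
rep('dish',box(235,290,195,250)&(W[...,2]>8)&(W[...,2]<24))
rep('green',box(240,270,155,185)&(W[...,2]>30));rep('blue',box(235,262,258,282)&(W[...,2]>30))
rep('ga',box(215,255,85,125)&(W[...,2]>40));rep('gb',box(335,380,145,185)&(W[...,2]>40));rep('jig',box(335,370,220,246)&(W[...,2]>60))
rep('plate',box(130,215,165,225)&(abs(W[...,2]-12)<5))
c=manip.camera('wrist');print(c['pose'].round(3),c['fx'],c['cx'],c['cy'])
```

```text
knob 123 [ 481.1 -118.3   68. ] ((480.6200256347656, -118.40573120117188), (15.652103424072266, 43.525482177734375), 59.52124786376953)
block 194 [562.7  73.6  46. ] ((563.294921875, 73.7884292602539), (40.64202880859375, 39.97937774658203), 37.478878021240234)
dish 572 [ 490.8 -114.8   13. ] ((488.4556579589844, -116.2157974243164), (106.15516662597656, 106.37942504882812), 0.5718311667442322)
green 172 [ 614.5 -102.2   60.9] ((615.1117553710938, -102.16434478759766), (37.6272087097168, 37.8408317565918), 83.37629699707031)
blue 191 [373.8 -85.9  60.9] ((370.2071533203125, -86.09745788574219), (34.21152114868164, 43.102272033691406), 1.6573387384414673)
ga 507 [763.5 -53.9  82.2] ((774.9170532226562, -51.699066162109375), (62.18415832519531, 61.46294403076172), 47.460487365722656)
gb 518 [ 623.2 -343.    82.1] ((625.042236328125, -352.3723449707031), (62.85247039794922, 61.87063980102539), 85.69733428955078)
jig 264 [ 464.9 -340.2   77.7] ((464.1186828613281, -340.5423889160156), (42.46826171875, 41.52527618408203), 28.102947235107422)
plate 2242 [558.9 108.5  12.1] ((560.6517333984375, 115.5059585571289), (100.24422454833984, 203.50442504882812), 3.891453742980957)
[[ 3.25000e-01  9.20000e-01  2.18000e-01  1.16341e+02]
 [ 9.46000e-01 -3.16000e-01 -7.50000e-02  5.40820e+02]
 [-0.00000e+00  2.30000e-01 -9.73000e-01  3.83891e+02]
 [ 0.00000e+00  0.00000e+00  0.00000e+00  1.00000e+00]] 337.208134440001 255.17472890563815 187.82437404213928
```

>>> arm_command --rows '[25,-53,0,-1,60,25,-53,0,-1,60,25,-53,0,-1,60,25,-53,0,-1,60,25,-53,0,-1,60]'

```text
clock: 0.78
eef_pos: [304.5, 253.3, 216.5]
eef_rot: [3.141, 0.0, 2.722]
wrist_force: [1.9, 0.3, -0.0]
finger_gap: 59.9
```

>>> arm_command --rows '[25,-53,0,-1,60,25,-53,0,-1,60,25,-53,0,-1,60,25,-53,0,-1,60,25,-53,0,-1,60]'

```text
clock: 1.4
eef_pos: [429.6, -12.0, 216.5]
eef_rot: [3.141, 0.0, 2.634]
wrist_force: [0.4, 0.6, -0.3]
finger_gap: 60.1
```

>>> arm_command --rows '[26,-54,0,-1,60,26,-54,0,-0.5,60,0,0,0,0,60,0,0,0,0,60]'

```text
clock: 1.9
eef_pos: [480.8, -117.6, 216.1]
eef_rot: [-3.142, -0.001, 2.609]
wrist_force: [0.5, -0.2, 0.2]
finger_gap: 60.2
```

Run:
```python
from h import *
s=manip.read_state();print(s['clock'],s['eef_pos'],np.degrees(s['eef_rot']),s['finger_gap'])
c=snap('wrist','w1');W=pts(c)
print(proj(c,(481,-118,68)),proj(c,(563,74,46)))
```

```text
1.9 [ 480.81807884 -117.64198327  216.09821525] [-1.79998638e+02 -5.09962624e-02  1.49473399e+02] 60.15175368738652
(np.float64(255.33627097895442), np.float64(179.52455312559186)) (np.float64(461.691760384616), np.float64(148.89335022877466))
```

View pics/w1.png

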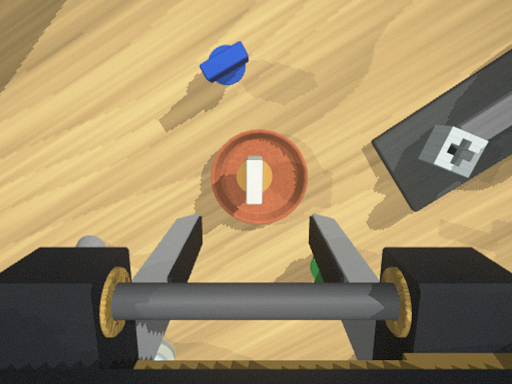

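The wrist view shows the white grip at (255,182), upright in the frame and so aligned with the jaws. The block's cross is at (462,152). Next I'll refine both positions.

```bash
cat >> h.py <<'E'
def rect(W,m):
    p=W[m]; p=p[~np.isnan(p[:,0])].astype(np.float32)
    (x,y),(w,h),a=cv2.minAreaRect(np.ascontiguousarray(p[:,:2])); q=np.median(p,0)
    return len(p),q.round(1),(round(x,1),round(y,1)),(round(w,1),round(h,1)),round(a,1)
E
python3 - <<'E'
from h import *
c=load('w1');W=pts(c);v,u=np.mgrid[:384,:512]
def box(u0,u1,v0,v1):return (u>u0)&(u<u1)&(v>v0)&(v<v1)
print(rect(W,box(225,285,145,212)&(abs(W[...,2]-68)<3)))
print(rect(W,box(415,495,115,185)&(abs(W[...,2]-46)<2.5)))
b=box(415,495,115,185)&(abs(W[...,2]-46)>5)&(W[...,2]<42)&(c['image'].max(2)<120)
b&=np.hypot(W[...,0]-563,W[...,1]-74)<16
print(rect(W,b))
E
```

```text
(743, array([ 481.8, -120. ,   67.4], dtype=float32), (482.1, -120.3), (15.7, 43.4), 59.7)
(1219, array([564.6,  72. ,  45.7], dtype=float32), (565.1, 71.9), (41.3, 40.1), 37.8)
(301, array([572.6,  80. ,  29.5], dtype=float32), (567.3, 76.4), (19.4, 21.5), 79.5)
```

>>> arm_command --rows '[0.8,-1.8,-55,0.2,40,0,0,-55,0,40,0,0,-40,0,40,0,0,-16,0,40,0,0,0,0,40]' --newtons 45

```text
clock: 2.58
eef_pos: [482.0, -119.3, 50.8]
eef_rot: [-3.142, -0.0, 2.613]
wrist_force: [0.0, 0.1, 0.6]
finger_gap: 39.9
```

>>> arm_command --rows '[0,0,0,0,20,0,0,0,0,8,0,0,0,0,8,0,0,0,0,8]' --newtons 45

```text
clock: 3.08
eef_pos: [482.4, -119.9, 51.2]
eef_rot: [3.141, 0.001, 2.612]
wrist_force: [-0.6, 0.5, 6.9]
finger_gap: 15.5
```

>>> arm_command --rows '[0,0,12,0,8,0,0,40,0,8,0,0,40,0,8,0,0,0,0,8,0,0,0,0,8]'

```text
clock: 3.7
eef_pos: [481.6, -119.7, 142.1]
eef_rot: [-3.141, -0.001, 2.613]
wrist_force: [0.5, -1.0, -1.3]
finger_gap: 15.5
```

Run:
```python
from h import *
s=manip.read_state();print(s['clock'],s['eef_pos'],s['wrist_force'],s['moment'],s['finger_gap'])
c=snap('wrist','w2');d=snap('side','s2');W=pts(c);v,u=np.mgrid[:384,:512]
g=s['eef_pos'];print(proj(d,g))
m=(W[...,2]>90)&(np.hypot(W[...,0]-g[0],W[...,1]-g[1])<30)&(c['image'].min(2)>150)
print(rect(W,m))
pu,pv=map(int,proj(d,g));k=d['image'][max(0,pv-75):pv+75,max(0,pu-100):pu+100]
cv2.imwrite('pics/w2s.png',np.hstack([c['image'][:,100:412],cv2.resize(k,(480,384),interpolation=cv2.INTER_CUBIC)]))
```

```text
3.7 [ 481.58755017 -119.71845135  142.07403608] [ 0.48585234 -0.99858552 -1.32183692] [ 0.00363575 -0.01451647 -0.01255942] 15.47605141955444
(np.float64(215.1574814131887), np.float64(193.16081185012442))
(4567, array([ 477.2, -116.3,  158.5], dtype=float32), (479.5, -119.6), (38.1, 38.7), 16.6)
```

View pics/w2s.png

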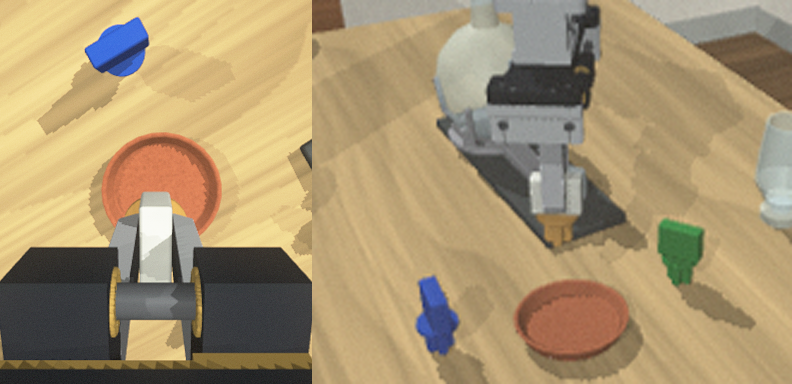

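The knob is out of the dish and upright in the side view. The wrist view shows it centred between the jaws at about (255,240) in the full frame. Next I'll check tilt and the offset along the grip.

Run:
```python
from h import *
c=load('w2');W=pts(c)
g=np.array([481.6,-119.7,142.1]);a=2.613
L=W-g; x=L[...,0]*np.cos(a)+L[...,1]*np.sin(a); y=L[...,0]*np.sin(a)-L[...,1]*np.cos(a); z=L[...,2]
m=(abs(x)<30)&(abs(y)<7)&(z>10)&(z<24)
print(m.sum()); A=np.c_[x[m],y[m],np.ones(m.sum())]
k,_,_,_=np.linalg.lstsq(A,z[m],rcond=None);print('plane',k,x[m].min(),x[m].max(),y[m].min(),y[m].max())
for q in np.arange(-24,26,4):
    s=m&(abs(x-q)<2); print(q,s.sum(),z[s].mean().round(2) if s.any() else '')
m=(abs(x-0)<40)&(abs(y)<12)&(z>14)&(z<24)&(c['image'].min(2)>150);print('y',np.percentile(y[m],[1,50,99]))
m=(abs(x)<40)&(abs(y)<30)&(z<-12)&(z>-30);print('collar',m.sum(),x[m].max() if m.any() else 0)
```

```text
2282
plane [-2.10651247e-02 -9.03803729e-03  1.61456579e+01] -17.80187730218319 21.660062233156868 -6.9947226856786955 6.991004774257442
-24 0 
-20 0 
-16 176 16.19
-12 216 16.22
-8 211 16.24
-4 226 16.19
0 215 16.31
4 227 16.27
8 233 16.25
12 232 16.23
16 237 16.27
20 309 15.01
24 0 
y [-10.60144168  -0.59643024  10.44201616]
collar 322 21.530489419862587
```

>>> arm_command --rows '[16.6,38.4,0,-4.4,8,16.6,38.4,0,-4.4,8,16.6,38.4,0,-4.4,8,16.6,38.4,0,-4.4,8,16.6,38.4,-15,-4.4,8]'

```text
clock: 4.42
eef_pos: [565.5, 73.5, 127.1]
eef_rot: [3.141, 0.0, 2.226]
wrist_force: [0.3, -0.7, -0.9]
finger_gap: 15.8
```

>>> arm_command --rows '[0,0,0,0,8,0,0,0,0,8]'

```text
clock: 4.68
eef_pos: [564.5, 71.8, 126.7]
eef_rot: [-3.14, -0.001, 2.229]
wrist_force: [-0.6, -0.4, -1.1]
finger_gap: 15.8
```

Run:
```python
from h import *
s=manip.read_state();print(s['clock'],s['eef_pos'],s['eef_rot'],s['wrist_force'],s['finger_gap'])
c=snap('wrist','w3');d=snap('side','s3');W=pts(c)
g=s['eef_pos']
m=(np.hypot(W[...,0]-g[0],W[...,1]-g[1])<40)&(abs(W[...,2]-45.7)<2.5)
print(rect(W,m))
pu,pv=map(int,proj(d,(g[0],g[1],70)));k=d['image'][max(0,pv-48):pv+48,max(0,pu-60):pu+60]
cv2.imwrite('pics/w3s.png',np.hstack([c['image'][:,100:412],cv2.resize(k,(480,384),interpolation=cv2.INTER_CUBIC)]))
```

```text
4.675 [564.53056038  71.84911853 126.7372515 ] [-3.14023967e+00 -7.54537574e-04  2.22939951e+00] [-0.60296872 -0.38266468 -1.11135455] 15.841692023904168
(1069, array([556.4,  82.5,  45.6], dtype=float32), (561.4, 77.5), (39.7, 26.6), 36.8)
```

View pics/w3s.png

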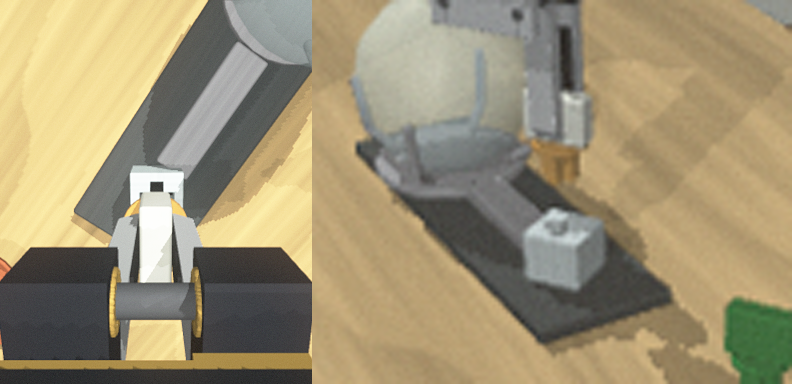

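The side view shows the knob above the block. In the wrist view the block's far half and slot tip are visible at about (257,187), centred on the grip. Next I'll measure the block in the tool frame.

Run:
```python
from h import *
c=load('w3');W=pts(c)
g=np.array([564.5,71.8,126.7]);a=2.2285
L=W-g; x=L[...,0]*np.cos(a)+L[...,1]*np.sin(a); y=L[...,0]*np.sin(a)-L[...,1]*np.cos(a); z=W[...,2]
t=(abs(x)<35)&(abs(y)<30)&(abs(z-45.7)<1.5)
for q in range(4,20,2):
    s=t&(abs(x-q)<1); 
    if s.any(): print('x',q,'y edges',y[s].min().round(2),y[s].max().round(2),'mid',(y[s].min()/2+y[s].max()/2).round(2))
for q in range(-18,20,4):
    s=t&(abs(y-q)<1.5); 
    if s.any(): print('y',q,'xmax',x[s].max().round(2))
h=(abs(y)<9)&(x>3)&(x<19)&(z<43)&(z>10)&(c['image'].max(2)<110)
s=t&(x>15)&(x<20); print('rect',rect(np.stack([x,y,z],-1),t))
# slot tip: gap in top face near y=0
s=t&(abs(y)<3); print('slot tip x',x[s].min())
s=t&(x>9)&(x<12.5); print('slot walls', y[s&(y<0)].max(), y[s&(y>0)].min())
# knob in tool frame
zz=z-g[2]
k=(abs(x)<30)&(abs(y)<6)&(zz>14)&(zz<24);print('knob x',x[k].min(),x[k].max(),'z',np.median(zz[k]))
k=(x>-10)&(x<24)&(abs(y)<12)&(zz>15)&(zz<18)&(c['image'].min(2)>170);print('knob y',np.percentile(y[k],[2,98]))
k=(x>17)&(abs(x)<30)&(abs(y)<12)&(zz>3)&(zz<18)&(c['image'].min(2)>140);print('knob end y',np.percentile(y[k],[1,99]),x[k].max())
```

```text
x 4 y edges -18.74 20.83 mid 1.04
x 6 y edges -18.79 20.81 mid 1.01
x 8 y edges -18.7 20.81 mid 1.06
x 10 y edges -18.73 20.72 mid 1.0
x 12 y edges -18.66 20.71 mid 1.03
x 14 y edges -18.63 20.63 mid 1.0
x 16 y edges -18.6 20.66 mid 1.03
x 18 y edges -18.63 20.52 mid 0.94
y -18 xmax 19.42
y -14 xmax 19.29
y -10 xmax 19.33
y -6 xmax 19.48
y -2 xmax 19.44
y 2 xmax 19.22
y 6 xmax 19.58
y 10 xmax 19.27
y 14 xmax 19.56
y 18 xmax 19.43
rect (1044, array([11.6,  1.8, 45.6], dtype=float32), (6.5, 1.0), (26.6, 39.7), 0.9)
slot tip x 13.153861996580286
slot walls -5.015758715473972 6.298081791293004
knob x -17.96587867126992 21.40923097847443 z 16.278962886765612
knob y [-7.58273348  7.15588428]
knob end y [-7.92178177  7.4408506 ] 21.550392216457617
```

>>> arm_command --rows '[0.6,0.5,-15,0,8,0,0,-13,0,8,0,0,0,0,8]' --newtons 55

```text
clock: 5.15
eef_pos: [564.8, 72.5, 97.9]
eef_rot: [-3.139, -0.001, 2.228]
wrist_force: [0.0, 0.4, -1.0]
finger_gap: 15.6
```

>>> arm_command --rows '[0,0,-4,0,8,0,0,-4,0,8,0,0,-4,0,8,0,0,0,0,8]'

```text
clock: 5.65
eef_pos: [565.4, 72.7, 87.1]
eef_rot: [-3.141, -0.0, 2.229]
wrist_force: [0.1, -0.3, -0.8]
finger_gap: 15.5
```

No contact force at 4 mm below the mouth, so the splines have entered.

>>> arm_command --rows '[0,0,-4,0,8,0,0,-4,0,8,0,0,-3,0,8,0,0,0,0,8]'

```text
clock: 6.15
eef_pos: [565.5, 72.7, 76.2]
eef_rot: [-3.141, -0.0, 2.229]
wrist_force: [0.1, 0.5, -0.3]
finger_gap: 15.7
```

>>> arm_command --rows '[0,0,-3,0,8,0,0,-3,0,8,0,0,0,0,8]'

```text
clock: 6.52
eef_pos: [565.7, 72.7, 70.6]
eef_rot: [3.141, 0.0, 2.229]
wrist_force: [-0.9, -0.0, 4.9]
finger_gap: 15.1
```

>>> arm_command --rows '[0,0,-3,0,8,0,0,-1,0,8,0,0,0,0,8,0,0,0,0,8]'

```text
clock: 7.02
eef_pos: [565.8, 72.7, 66.8]
eef_rot: [3.141, 0.0, 2.229]
wrist_force: [-2.2, -0.5, 6.2]
finger_gap: 15.6
```

>>> arm_command --rows '[0,0,-1,0,8,0,0,0,0,8,0,0,0,0,8]'

```text
clock: 7.4
eef_pos: [565.8, 72.7, 65.8]
eef_rot: [3.141, 0.0, 2.229]
wrist_force: [-1.5, -0.5, 6.3]
finger_gap: 15.4
```

>>> arm_command --rows '[0,0,-0.8,0,8,0,0,0,0,8,0,0,0,0,8]'

```text
clock: 7.78
eef_pos: [565.8, 72.7, 65.3]
eef_rot: [3.141, 0.0, 2.229]
wrist_force: [-3.8, -0.6, 10.8]
finger_gap: 15.3
```

>>> arm_command --rows '[0,0,-0.8,0,8,0,0,0,0,8,0,0,0,0,8]'

```text
clock: 8.15
eef_pos: [565.8, 72.7, 65.3]
eef_rot: [3.141, 0.001, 2.229]
wrist_force: [-7.9, -1.1, 19.0]
finger_gap: 15.7
```

TCP stopped at z = 65.3 (predicted 65.2) and the force rose past the spring's 8.4 N, so the collar is seated. Visual check next.

Run:
```python
from h import *
s=manip.read_state();print(s['clock'],s['eef_pos'],s['eef_rot'],s['wrist_force'],s['finger_gap'])
c=snap('wrist','w4');d=snap('side','s4');W=pts(c);t=snap('top','t4')
g=np.array(s['eef_pos']);a=s['eef_rot'][2]
L=W-g; x=L[...,0]*np.cos(a)+L[...,1]*np.sin(a); y=L[...,0]*np.sin(a)-L[...,1]*np.cos(a)
k=(abs(x)<16)&(abs(y)<6)&(L[...,2]>8)&(L[...,2]<26);print('grip top z',np.median(W[...,2][k]), 'expect 82')
# slope of grip top
A=np.c_[x[k],y[k],np.ones(k.sum())];print(np.linalg.lstsq(A,L[...,2][k],rcond=None)[0])
pu,pv=map(int,proj(d,(g[0],g[1],60)));k=d['image'][pv-40:pv+40,pu-50:pu+50]
cv2.imwrite('pics/w4s.png',np.hstack([c['image'][:,100:412],cv2.resize(k,(480,384),interpolation=cv2.INTER_CUBIC)]))
W0=pts(load('top0'));W1=pts(t);v,u=np.mgrid[:384,:512]
for n,b in dict(ga=(215,255,85,125,40),gb=(335,380,145,185,40),jig=(335,370,220,246,60)).items():
    m=(u>b[0])&(u<b[1])&(v>b[2])&(v<b[3])
    print(n,[rect(X,m&(X[...,2]>b[4]))[2] for X in(W0,W1)])
```

```text
8.15 [565.80809259  72.69137031  65.29904053] [3.14080858e+00 6.29062483e-04 2.22866115e+00] [-7.92419048 -1.07131317 19.02941521] 15.677701877991536
grip top z 81.59966057152131 expect 82
[ 5.26418688e-04 -7.61904729e-03  1.63144482e+01]
ga [(774.9, -51.7), (775.1, -51.7)]
gb [(625.0, -352.4), (625.5, -352.4)]
jig [(464.1, -340.5), (464.9, -340.5)]
```

View pics/w4s.png

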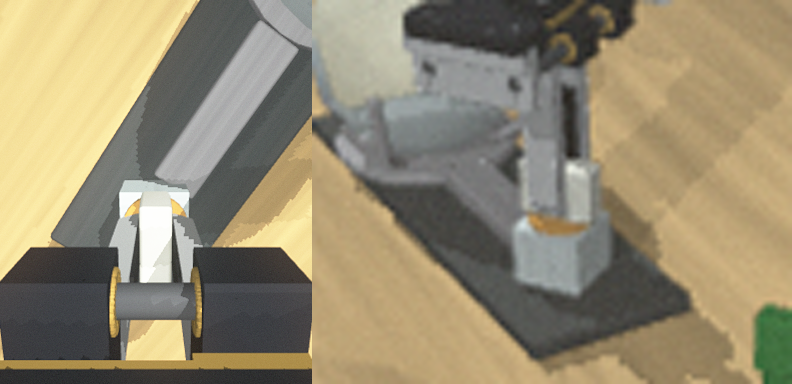

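The side crop shows the brass collar lying on the block's top at (560,222) with no gap. The glasses and jigger have not moved.

```bash
python3 -c "
from cell import manip
print(manip.sign_off()); s=manip.read_state(); print(s['clock'],s['eef_pos'],s['wrist_force'],s['finger_gap'])"
```

```text
the job is handed in; nothing more can be done
None
the job is handed in; nothing more can be done
```

The knob is in the drive block, pressed fully home and still gripped. The job was handed in at about 8.3 s of the 40 s allowed. I lifted the knob out of the dish by its white grip and turned it about −22° to match the socket. I then slid it in and pushed it down against the spring.

Last checks before handing in:
- **Seating:** the tool stopped at z = 65.3 mm, against 65.2 mm predicted for the collar on the block. The upward force rose to about 19 N, well past the spring's 8.4 N. There was also about 8 N of sideways force in x, which I did not trace.
- **Knob height:** the grip's top measured 81.6 mm, where 82 mm is expected, and it was level.
- **Side picture:** it shows the brass collar flat on the block.
- **Other items:** the glasses and jigger measured within 1 mm of their first positions, which is about the camera noise.

The two cameras disagreed by about 2 mm on absolute positions. I relied on the knob-to-block distance instead, which agreed within 0.5 mm. I could not read the plunger itself, and sign-off gave no verdict.

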